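Fetch the string clamp from behind the stock and put the stock back

ROBOT

A 7-joint arm with a two-finger parallel gripper is mounted at the origin on the work surface. World frame = base frame: x ahead of the robot, y to its left, z up, the work surface at z = 0. Lengths are in m, angles in rad, forces in N, time in s.
With the tool pointing down it reaches from about 0.4 to 0.85 m from the base axis. Payload 4.5 kg.
Tool frame: the origin (TCP) lies midway between the tips of the shut fingers; the grasp point (between the pads) lies 19 mm behind it (robot.grasp_offset is the z of the grasp point in the tool frame, in m); z points along the fingers, y is the line along which they close (so a half turn about z gives the same grasp; the last joint's range is limited). The gripper opens to 88 mm and grips with 3 to 60 N. Pads are 18 mm wide; open, the fingers measure 123 mm over their backs; the gripper's body (75 mm by 187 mm) begins 45 mm behind the grasp point.
Start: joints at [-1.27, 0.689, -0.195, 1.565, 0.157, 0.902, -0.215], TCP at [0.165, 0.603, 0.239] pointing down, gripper open.
Joint ranges: [-3.01, 3.01], [-0.46, 2.08], [-1.47, 1.51], [0.13, 2.56], [-1, 4.14], [0.04, 2.09], [-2.66, 2.66]. Speed limits (rad/s): [2.57, 2.57, 3.14, 3.14, 3.14, 3.14, 3.14].

INTERFACE

Orientations are given as [roll, pitch, yaw] about the fixed x, y, z axes, in that order (R = Rz(yaw) Ry(pitch) Rx(roll)).
In Python, from cell import robot gives the robot as it stands.
- The arm moves only by the tool send_rows, never from a script. Its arguments are lists of equal length, an entry for each row: "delta_pos": the shift along the tool's x, y, z in m, a list of three; "rotation": the turn, a rotation vector about the tool's x, y, z in rad, a list of three; "claw": the closure in counts, from 0 (fully open) to 255 (shut). A call has 1 to 20 rows; each row shifts and turns the commanded pose from where the row before left it, along the tool's axes as they then stand; what a row does not reach is not made up. A row lasts 1/10 s, in which the tool goes at most 50 mm and 8.59 degrees, less where a joint would pass 70% of its speed; a pose out of reach is approached as far as the arm can. A call is refused whole if a number of a shift passes 0.05 or a number of a turn 0.15, either way. A call with a gripper value outside its range is refused whole. The fingers move at their own pace and stop on an object; "squeeze" is the grip in N (left out, the last holds). Time passes only in rows, so rows that do not move let the fingers close. It gives the time, the measured TCP pose, the force, the opening and the grip force at its end, in the units of the state.
- robot.get_state(): the state, without advancing time (a new reading comes with each control period).
- robot.get_image(name): name is "scene" or "top" or "wrist"; returns the picture (384x512x3 uint8, red, green, blue); there is no depth.
- robot.camera_model(name): a dict with "fx", "fy", "cx", "cy" (pixels), "rvec" (rotation vector, rad) and "tvec" (3), from world to camera coordinates, as OpenCV has them. Camera axes: x right, y down, z forward; pixel columns grow to the right and rows downward; lengths in m; the calibration is good to about 2 mm. A picture is of the moment at which its call begins: read the wrist's pose just before it. camera_model takes no time and is no camera call; for the wrist camera it gives the pose at the moment of the call.
- robot.sign_off(): hands the job in; it is judged then, once.
The state is a dict: "time": time; "q": joint angles; "joint_vel": joint speeds; "tau": joint torques, N m; "eef_pos": TCP position; "orientation": TCP orientation; "wrist_force": force on the tool from outside, world axes, zero at the start; "ft_torque": the same for the moment, N m; "opening": opening from 0.0 (shut) to 1.0 (fully open); "gripper_force": force on a finger pad.
Only numpy, scipy, OpenCV 4.12 (cv2) and the standard library are available. Lean on these libraries where they do the work, as an engineer would, in place of code of your own. Each camera call takes 0.05 s, during which the arm holds its last target. There are 200 camera calls.

TASK

The string clamp lies in the wooden stock tray behind a carton, a jar and a bottle that stand in its way. First stand all three on the black rubber mat without touching the clamp, then lay the clamp right way up in the middle of the metal tool tray while they wait there, and then put the carton, the jar and the bottle each back upright on the same spot of the wooden tray that it came from. Knock nothing over, and leave the tape roll and the little tin in the wooden tray where they are.

Things in the scene. Friction and masses are not known exactly. Their poses are not given: they have to be found in the camera images.
- rack: Wooden stock tray, fixed, 300 mm along y, 180 along x; floor 10 mm thick; rims 10 mm thick, tops 45 mm above the bench, at both sides and the back (+x), none at the front. Origin on the bench; front edge at x = -85 mm, back rim inner face at x = +85. Cork discs (68 mm) at x = -40, y = -85, 0, +85 mm, on which carton, jar and bottle stand in any order, within 4 mm; remember which stood where.
- mat: Black rubber mat, fixed on the bench, 260 mm along its x, 120 mm along its y, 2 mm thick; origin under its centre. The side area for the carton, jar and bottle. May lie to the left or the right of the wooden tray.
- tray: Shallow aluminium tool tray, fixed on the bench, outside 150 mm along its x, 100 mm along its y, 13 mm high, walls and floor 3 mm thick; origin under its centre. Lies on the other side of the wooden tray from the mat.
- carton: Upright square cardboard carton, 48 x 48 x 115 mm high, 0.1 to 0.2 kg; origin at the centre of its underside, sides along its x and y, z up.
- jar: Round glass jar with a metal lid, 58 mm across at its widest and 108 mm high; origin at the centre of its underside, z up. Its straight wall can be gripped 70 mm above its underside.
- bottle: Slim round white bottle, 42 mm across up to 97 mm height, then a shoulder and a 22 mm wide black cap, 122 mm high in all; origin at the centre of its underside, z up.
- clamp: Steel string clamp, a bar 86 mm long along its x: toothed jaws at both ends, 24 mm wide, 44 high; plain middle 58 mm long, 20 wide, 36 high, with a 12 mm wide black lever on top up to 44 mm; 0.15 to 0.3 kg. Origin at the centre of its underside, z up. Lies along the wooden tray's y, 58 mm behind the front row, too near the tall things to be gripped before they are cleared.
- roll: Bystander: small upright grey roll of grip tape, 38 mm across, 27 mm high, in a back corner of the wooden tray; origin at the centre of its underside. Leave it alone.
- tin: Bystander: small square metal tin, 38 x 38 x 22 mm high, in the other back corner of the wooden tray; origin at the centre of its underside. Leave it alone.
Things that resemble listed ones, but are neither listed nor needed, are in the scene too. Of the things like the carton, leave any that is blue or orange; of the rest the larger one is meant.

How it is judged:
By the outcome, as a careful person would: the job done as asked, in the order asked, and still so for the second after the job is handed in, with the robot touching nothing.
It also fails if it takes over 144 s, if anything falls off the work surface, if the arm or the gripper's body presses on something with over 40 N, if the wrist force passes 120 N, or if a joint passes its speed limit or range.

## Working session

There is one attempt and no reset: what is moved stays moved. The work goes in short steps, Python scripts to look and compute and a tool call to move; the robot and the scene stay as the last step left them, time stands still between calls to the robot, and variables do not carry over. Pictures are saved under pics/ and viewed, at most 14 in all, crops included, and the job is handed in when it is done.

Besides the shell and the picture viewer there is one more tool, called as name(argument=value, ...), one argument or row to a line, values as JSON. send_rows: Moves the arm, as the interface text tells. Its arguments: {"type":"object","properties":{"delta_pos":{"type":"array","items":{"type":"array","items":{"type":"number"}}},"rotation":{"type":"array","items":{"type":"array","items":{"type":"number"}}},"claw":{"type":"array","items":{"type":"number"}},"squeeze":{"type":"number"}},"required":["delta_pos","rotation","claw"]}

```bash
ls; mkdir -p pics
cat > h.py <<'E'
import numpy as np, cv2
from cell import robot
def cam(n):
    c=robot.camera_model(n); K=np.array([[c['fx'],0,c['cx']],[0,c['fy'],c['cy']],[0,0,1]]); R=cv2.Rodrigues(np.array(c['rvec'],float))[0]
    return K,R,np.array(c['tvec'],float).ravel()
def ray(C,u,v,z):
    K,R,t=C; d=R.T@np.linalg.inv(K)@[u,v,1]; o=-R.T@t; return (o+d*(z-o[2])/d[2])
def proj(C,p):
    K,R,t=C; q=K@(R@np.asarray(p,float)+t); return q[:2]/q[2]
def snap(n,f):
    C=cam(n); im=robot.get_image(n); cv2.imwrite('pics/'+f,im[:,:,::-1]); return C,im
E
python3 - <<'E'
from h import *
for n in('scene','top'):
    C,im=snap(n,n+'0.png'); print(n,-C[1].T@C[2],C[0][0,0])
print(robot.get_state(), robot.grasp_offset)
a=cv2.imread('pics/top0.png');cv2.imwrite('pics/t0.png',cv2.resize(a,(800,600),interpolation=cv2.INTER_CUBIC))
a=cv2.imread('pics/scene0.png');cv2.imwrite('pics/s0.png',cv2.resize(a,(800,600),interpolation=cv2.INTER_CUBIC))
E
```

```text
pics
scene [ 0.9009568  -0.49698227  0.8530119 ] 458.4882455349088
top [ 0.41819716 -0.01433401  0.94374391] 391.2882072001059
{'time': 0.1, 'q': array([-1.27023317,  0.68989315, -0.19447529,  1.56623552,  0.15729618,
        0.90247352, -0.21512445]), 'joint_vel': array([-0.00096963, -0.00296722,  0.00039268, -0.00351047,  0.00090338,
       -0.00170475,  0.00035312]), 'tau': array([-2.99159663e-03, -5.28504968e+01, -1.27118178e+00, -1.53840548e+01,
       -5.25123964e-02,  1.91464169e-03,  5.02980254e-05]), 'eef_pos': array([0.16467284, 0.60233772, 0.23799463]), 'orientation': array([-3.13997608e+00,  1.40739023e-04,  2.87484397e+00]), 'wrist_force': array([ 0.94479903, -0.3240031 , -0.54873694]), 'ft_torque': array([ 0.01550484, -0.02959717,  0.02180207]), 'gripper_force': 0.0, 'opening': 1.0016430760096078} -0.0187
```

View pics/t0.png

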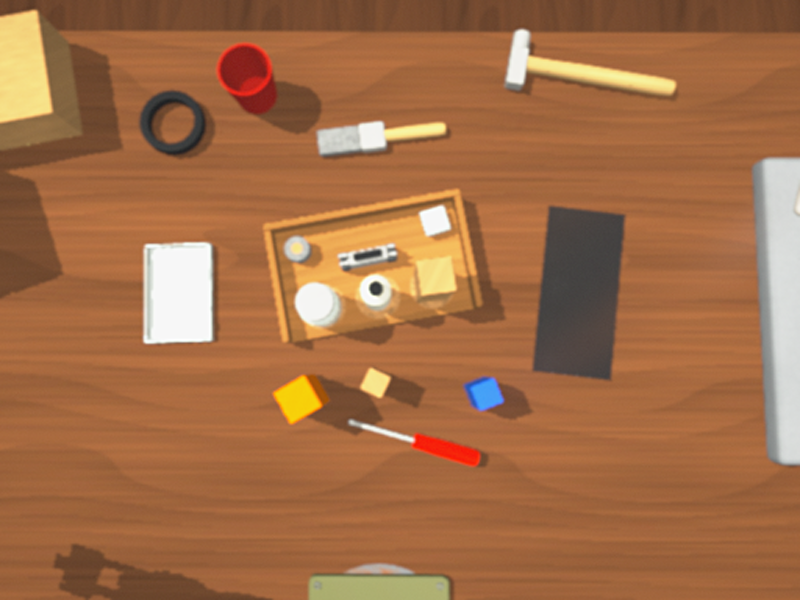

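View pics/s0.png

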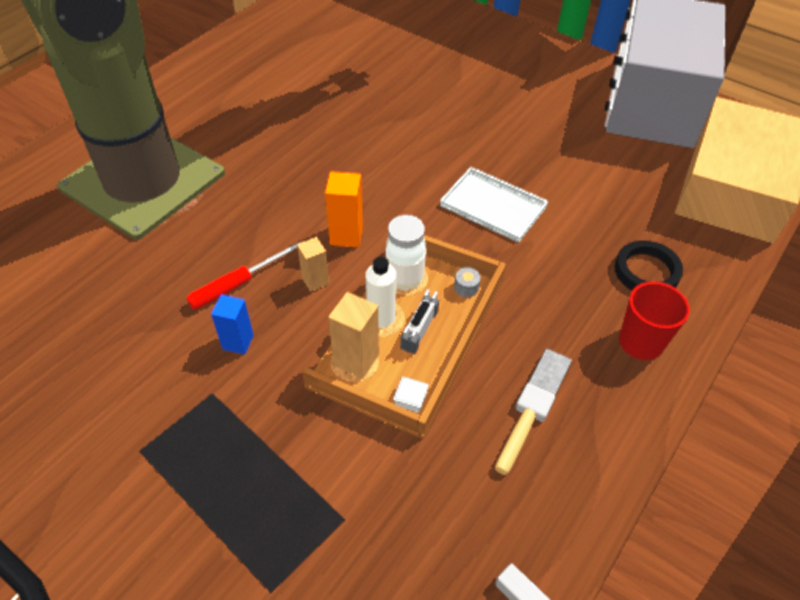

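Candidates (top view at 800×600) for the carton are tan in the wooden tray (436,278), small tan (375,383), orange (300,398) and blue (485,393). I choose the tan one in the tray, since it is larger. The jar is at (318,304), the bottle at (376,290), the clamp at (368,257), the mat at (580,293) and the tool tray at (180,293).

```bash
cat > m.py <<'E'
from h import *
s=512/800
C=cam('top'); im=cv2.imread('pics/top0.png'); hsv=cv2.cvtColor(im,cv2.COLOR_BGR2HSV)
def blob(mask,u,v,r=80):
    m=mask.astype(np.uint8); n,l,st,ce=cv2.connectedComponentsWithStats(m)
    d=np.hypot(ce[:,0]-u*s,ce[:,1]-v*s); d[0]=1e9; d[st[:,4]<25]=1e9; k=d.argmin(); 
    c=max(cv2.findContours((l==k).astype(np.uint8),0,1)[0],key=cv2.contourArea); return c,st[k],ce[k]
H,S,V=[hsv[:,:,i].astype(int) for i in range(3)]
def rect(c,z):
    P=np.array([ray(C,p[0][0],p[0][1],z)[:2] for p in c],np.float32); r=cv2.minAreaRect(P); b=cv2.boxPoints(r); return np.array(r[0]),r[1],r[2]
c,st,ce=blob((V<80)&(S<110),580,293); print('mat',rect(c,.002))
c,st,ce=blob((V>150)&(S<40),180,293); print('tray',rect(c,.013))
c,st,ce=blob((V>190)&(S<40),434,221); print('tin',rect(c,.032),st)
# rack corners
pc=[(264,226),(460,190),(481,305),(288,342)]
P=np.array([ray(C,u*s,v*s,.045)[:2] for u,v in pc]); print('rack corners',P.round(4).tolist(),np.linalg.norm(np.diff(P,axis=0),axis=1))
yv=(P[0]-P[1])+(P[3]-P[2]); th=np.arctan2(-yv[0],yv[1]); print('yaw',th)
E
python3 m.py
python3 - <<'E'
import cv2
a=cv2.imread('pics/top0.png')[110:230,160:320];cv2.imwrite('pics/c1.png',cv2.resize(a,(800,600),interpolation=cv2.INTER_CUBIC))
a=cv2.imread('pics/scene0.png')[130:280,180:380-0];cv2.imwrite('pics/c2.png',cv2.resize(a,(800,600),interpolation=cv2.INTER_CUBIC))
E
```

```text
mat (array([ 0.52590734, -0.30761534]), (0.11380871385335922, 0.2513650059700012), 83.126708984375)
tray (array([0.51977789, 0.31021664]), (0.15327729284763336, 0.10385195910930634), 2.2729082107543945)
tin (array([ 0.62864625, -0.08227481]), (0.03933107852935791, 0.03870287910103798), 16.222978591918945) [269 132  19  19 263]
rack corners [[0.6157, 0.1732], [0.672, -0.1201], [0.4988, -0.15], [0.4428, 0.1337]] [0.29865653 0.17582936 0.28916806]
yaw 0.19214360287774146
```

View pics/c1.png

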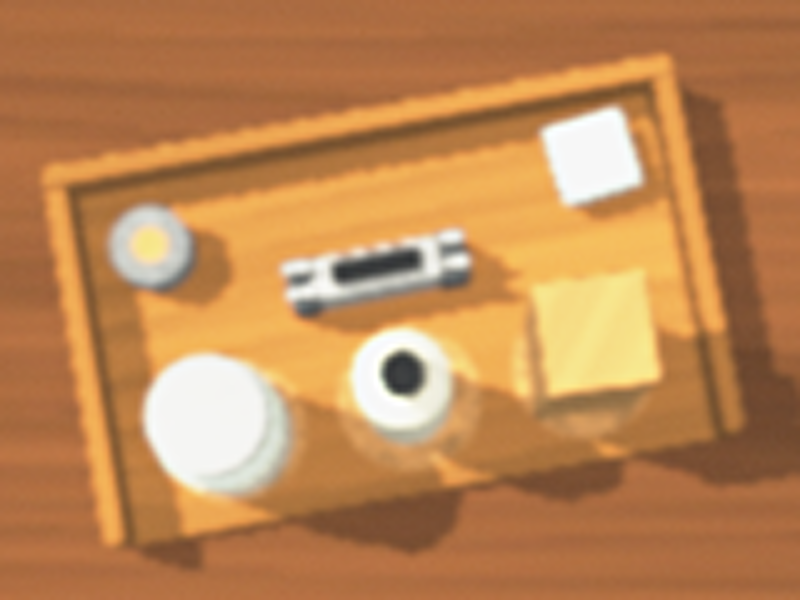

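View pics/c2.png

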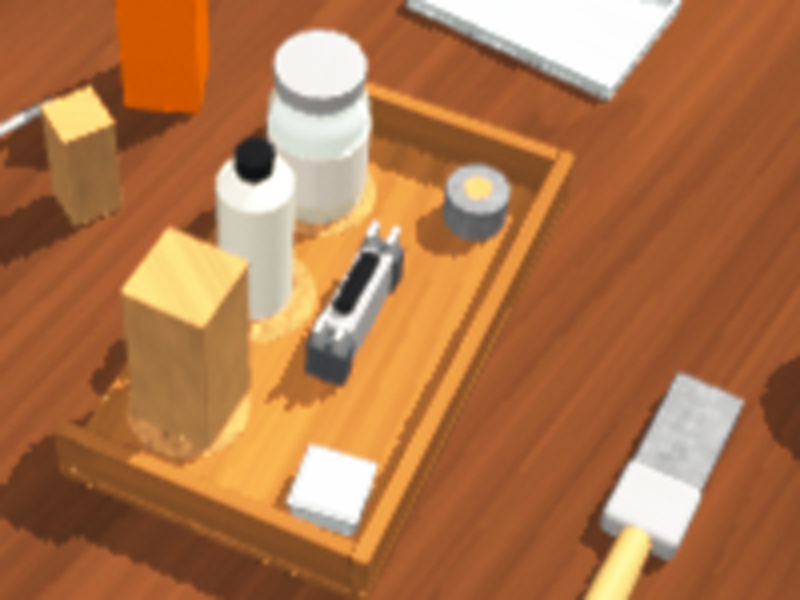

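The crops show the carton, at c1 (596,332), as tall plain cardboard on its cork. The small tan one stands outside the tray, so the choice holds. From robot-left to right they stand jar (205,415), bottle (404,373), carton. The clamp lies lever-up at (377,265), the roll is back-left and the tin back-right.

```bash
cat > m2.py <<'E'
from h import *
C=cam('top'); D=cam('scene')
T=lambda U,V,z: ray(C,(U+.5)/5-.5+160,(V+.5)/5-.5+110,z)
Sc=lambda U,V,z: ray(D,(U+.5)/4-.5+180,(V+.5)/4-.5+130,z)
P=np.array([T(*p,.045)[:2] for p in [(45,165),(672,55),(743,430),(108,545)]])
e=np.linalg.norm(P-np.roll(P,-1,0),axis=1);print('corners',P.round(4).tolist(),e)
yv=(P[0]-P[1])+(P[3]-P[2]); xv=(P[0]-P[3])+(P[1]-P[2])
th=(np.arctan2(-yv[0],yv[1])*3+np.arctan2(xv[1],xv[0])*1.8)/4.8
R=np.array([[np.cos(th),-np.sin(th)],[np.sin(th),np.cos(th)]])
c=P.mean(0)-R@[.005,0]; print('rack',c,th,np.arctan2(xv[1],xv[0]))
loc=lambda p:((np.asarray(p)[:2]-c)@R*1000).round(1)
for n,p in dict(jar=T(205,415,.119),bottle=T(404,373,.133),carton=np.mean([T(*q,.126) for q in[(533,285),(640,272),(662,380),(548,398)]],0),clamp=T(377,265,.054),roll=T(150,244,.037),tin=T(592,156,.032)).items(): print(n,p.round(4),loc(p))
for n,p in dict(jar=Sc(320,65,.119),bottle=Sc(255,152,.133),carton=np.mean([Sc(*q,.126) for q in[(173,230),(249,263),(204,327),(124,292)]],0),clamp=Sc(357,282,.054)).items(): print('scene',n,p.round(4),loc(p))
k=np.array([T(*q,.126)[:2] for q in[(533,285),(640,272),(662,380),(548,398)]]);print('carton edges',np.linalg.norm(k-np.roll(k,-1,0),axis=1), [np.degrees(np.arctan2(*(k[i]-k[j])[::-1])) for i,j in((0,3),(1,2),(0,1),(3,2))])
E
python3 m2.py
```

```text
corners [[0.6206, 0.1741], [0.6744, -0.1192], [0.4978, -0.1509], [0.4434, 0.1408]] [0.29824132 0.17939865 0.2967339  0.18028576]
rack [0.55414131 0.01031288] 0.1824489905051458 0.18151090843523374
jar [0.4965 0.0881 0.119 ] [-42.6  87. ]
bottle [0.5132 0.0036 0.133 ] [-41.5   0.8]
carton [ 0.5311 -0.0769  0.126 ] [-38.5 -81.6]
clamp [0.5724 0.0181 0.054 ] [19.4  4.4]
roll [0.5849 0.1255 0.037 ] [ 51.1 107.7]
tin [ 0.629  -0.0825  0.032 ] [  56.8 -104.9]
scene jar [0.4982 0.0868 0.119 ] [-41.1  85.4]
scene bottle [0.5155 0.0045 0.133 ] [-39.1   1.3]
scene carton [ 0.5349 -0.077   0.126 ] [-34.7 -82.4]
scene clamp [0.5749 0.0176 0.054 ] [21.7  3.4]
carton edges [0.04557861 0.04677267 0.04855362 0.04838469] [np.float64(7.525988395905694), np.float64(11.144776798833302), np.float64(97.27169512139291), np.float64(99.29987293761931)]
```

```bash
cat > g.py <<'E'
import sys; from h import *
from scipy.spatial.transform import Rotation as Ro
x,y,z,yaw=map(float,sys.argv[1:5]) # TCP target; prints the tool-frame shift (after turning to yaw) and turn about tool z
s=robot.get_state(); p=s['eef_pos']; o=s['orientation']
R=Ro.from_euler('xyz',[np.pi,0,yaw]); e=R.inv().apply(np.array([x,y,z])-p)
print('t',round(s['time'],2),'pos',p.round(4),'rpy',o.round(4),'open',round(s['opening'],3),'gf',round(s['gripper_force'],1),'F',s['wrist_force'].round(1)); print('delta',e.round(4),'turn z',round(-(yaw-o[2]+np.pi)%(2*np.pi)-np.pi,4), 'q7',s['q'][6])
E
python3 g.py .533 -.077 .238 1.753
```

```text
t 0.1 pos [0.1647 0.6023 0.238 ] rpy [-3.1400e+00  1.0000e-04  2.8748e+00] open 1.002 gf 0.0 F [ 0.9 -0.3 -0.5]
delta [-0.7348  0.2391 -0.    ] turn z 1.1218 q7 -0.21512445278035533
```

send_rows(
  delta_pos=[
    [0, 0, 0],
    [0, 0, 0],
    [0, 0, 0],
    [0, 0, 0],
    [0, 0, 0],
    [0, 0, 0],
    [0, 0, 0],
    [0, 0, 0],
    [0, 0, 0],
  ],
  rotation=[
    [0, 0, 0.14],
    [0, 0, 0.14],
    [0, 0, 0.14],
    [0, 0, 0.14],
    [0, 0, 0.14],
    [0, 0, 0.14],
    [0, 0, 0.14],
    [0, 0, 0.14],
    [0, 0, 0],
  ],
  claw=[0, 0, 0, 0, 0, 0, 0, 0, 0],
  squeeze=25,
)

```text
time: 1.0
eef_pos: [0.1645, 0.6026, 0.2383]
orientation: [3.142, 0.001, 1.755]
wrist_force: [-0.4, -0.3, 0.0]
opening: 1.0
gripper_force: 0.0
```

```bash
python3 g.py .533 -.077 .238 1.753
```

```text
t 1.0 pos [0.1645 0.6026 0.2383] rpy [3.1415e+00 1.1000e-03 1.7546e+00] open 1.0 gf 0.0 F [-0.4 -0.3  0. ]
delta [-7.351e-01  2.393e-01  3.000e-04] turn z 0.0016 q7 -1.095817901926022
```

send_rows(
  delta_pos=[
    [-0.0386, 0.0126, 0],
    [-0.0386, 0.0126, 0],
    [-0.0386, 0.0126, 0],
    [-0.0386, 0.0126, 0],
    [-0.0386, 0.0126, 0],
    [-0.0386, 0.0126, 0],
    [-0.0386, 0.0126, 0],
    [-0.0386, 0.0126, 0],
    [-0.0386, 0.0126, 0],
    [-0.0386, 0.0126, 0],
    [-0.0386, 0.0126, 0],
    [-0.0386, 0.0126, 0],
    [-0.0386, 0.0126, 0],
    [-0.0386, 0.0126, 0],
    [-0.0386, 0.0126, 0],
    [-0.0386, 0.0126, 0],
    [-0.0386, 0.0126, 0],
    [-0.0386, 0.0126, 0],
    [-0.0386, 0.0126, 0],
    [0, 0, 0],
  ],
  rotation=[
    [0, 0, 0],
    [0, 0, 0],
    [0, 0, 0],
    [0, 0, 0],
    [0, 0, 0],
    [0, 0, 0],
    [0, 0, 0],
    [0, 0, 0],
    [0, 0, 0],
    [0, 0, 0],
    [0, 0, 0],
    [0, 0, 0],
    [0, 0, 0],
    [0, 0, 0],
    [0, 0, 0],
    [0, 0, 0],
    [0, 0, 0],
    [0, 0, 0],
    [0, 0, 0],
    [0, 0, 0],
  ],
  claw=[0, 0, 0, 0, 0, 0, 0, 0, 0, 0, 0, 0, 0, 0, 0, 0, 0, 0, 0, 0],
)

```text
time: 3.0
eef_pos: [0.5363, -0.0812, 0.2387]
orientation: [3.14, 0.004, 1.749]
wrist_force: [-0.5, 0.3, 1.3]
opening: 1.0
gripper_force: 0.0
```

```bash
python3 g.py .533 -.077 .073 1.753
python3 - <<'E'
from h import *
C,im=snap('wrist','w1.png')
for n,p in dict(carton=(.533,-.077,.126),clamp=(.5735,.018,.054),bottle=(.514,.004,.133),tcp=(.533,-.077,.073)).items(): print(n,proj(C,p).round(0))
E
```

```text
t 3.0 pos [ 0.5363 -0.0812  0.2387] rpy [3.1396 0.0045 1.7493] open 1.0 gf 0.0 F [-0.5  0.3  1.3]
delta [ 0.0047 -0.0025  0.1657] turn z -0.0037 q7 0.2547280884717531
carton [246. 178.]
clamp [308.  67.]
bottle [239.  64.]
tcp [246. 164.]
```

View pics/w1.png

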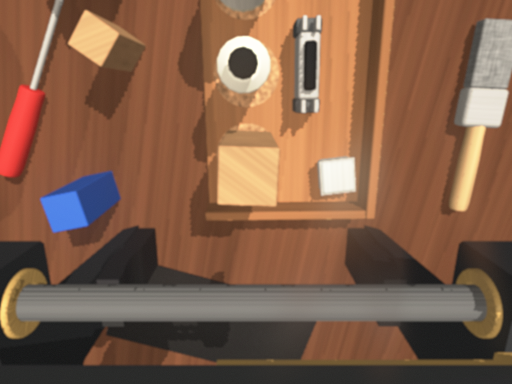

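The wrist view shows the carton top at (248,176), the bottle cap at (242,64) and the clamp at (309,65). Each is within 3 px of its prediction, so positions hold to about 2 mm.

send_rows(
  delta_pos=[
    [0.0045, -0.001, 0.02],
    [0, 0, 0.03],
    [0, 0, 0.03],
    [0, 0, 0.03],
    [0, 0, 0.026],
    [0, 0, 0.02],
    [0, 0, 0.01],
    [0, 0, 0],
    [0, 0, 0],
    [0, 0, 0],
    [0, 0, 0],
    [0, 0, 0],
    [0, 0, 0],
    [0, 0, 0],
    [0, 0, 0],
    [0, 0, 0],
    [0, 0, 0],
  ],
  rotation=[
    [0, 0, 0],
    [0, 0, 0],
    [0, 0, 0],
    [0, 0, 0],
    [0, 0, 0],
    [0, 0, 0],
    [0, 0, 0],
    [0, 0, 0],
    [0, 0, 0],
    [0, 0, 0],
    [0, 0, 0],
    [0, 0, 0],
    [0, 0, 0],
    [0, 0, 0],
    [0, 0, 0],
    [0, 0, 0],
    [0, 0, 0],
  ],
  claw=[0, 0, 0, 0, 0, 0, 0, 0, 0, 140, 140, 140, 140, 140, 140, 140, 140],
)

```text
time: 4.75
eef_pos: [0.5325, -0.0701, 0.0728]
orientation: [-3.142, -0.0, 1.755]
wrist_force: [-0.2, -0.6, 2.5]
opening: 0.548
gripper_force: 24.7
```

send_rows(
  delta_pos=[
    [0, 0, -0.01],
    [0, 0, -0.025],
    [0, 0, -0.035],
    [0, 0, -0.035],
    [0, 0, -0.035],
    [0, 0, -0.025],
    [0, 0, -0.012],
    [-0.0125, -0.0086, 0],
    [-0.0249, -0.01715, 0],
    [-0.0249, -0.01715, 0],
    [-0.0249, -0.01715, 0],
    [-0.0249, -0.01715, 0],
    [-0.0249, -0.01715, 0],
    [-0.0249, -0.01715, 0],
    [-0.0249, -0.01715, 0],
    [-0.0125, -0.0086, 0],
    [0, 0, 0],
    [0, 0, 0],
    [0, 0, 0],
  ],
  rotation=[
    [0, 0, 0],
    [0, 0, 0],
    [0, 0, 0],
    [0, 0, 0],
    [0, 0, 0],
    [0, 0, 0],
    [0, 0, 0],
    [0, 0, 0],
    [0, 0, 0],
    [0, 0, 0],
    [0, 0, 0],
    [0, 0, 0],
    [0, 0, 0],
    [0, 0, 0],
    [0, 0, 0],
    [0, 0, 0],
    [0, 0, 0],
    [0, 0, 0],
    [0, 0, 0],
  ],
  claw=[140, 140, 140, 140, 140, 140, 140, 140, 140, 140, 140, 140, 140, 140, 140, 140, 140, 140, 140],
)

```text
time: 6.65
eef_pos: [0.4343, -0.2897, 0.2493]
orientation: [-3.141, -0.001, 1.757]
wrist_force: [0.3, 0.8, -1.9]
opening: 0.543
gripper_force: 24.7
```

```bash
python3 g.py .434 -.291 .066 1.753
```

```text
t 6.65 pos [ 0.4343 -0.2897  0.2493] rpy [-3.1414e+00 -1.4000e-03  1.7568e+00] open 0.543 gf 24.7 F [ 0.3  0.8 -1.9]
delta [-0.0012 -0.0005  0.1833] turn z 0.0038 q7 0.6791874229385223
```

send_rows(
  delta_pos=[
    [0, 0, 0.015],
    [0, 0, 0.03],
    [0, 0, 0.035],
    [0, 0, 0.035],
    [0, 0, 0.03],
    [0, 0, 0.017],
    [0, 0, 0.01],
    [0, 0, 0.006],
    [0, 0, 0.0045],
    [0, 0, 0],
    [0, 0, 0],
    [0, 0, 0.001],
    [0, 0, 0.001],
    [0, 0, 0],
    [0, 0, 0],
  ],
  rotation=[
    [0, 0, 0],
    [0, 0, 0],
    [0, 0, 0],
    [0, 0, 0],
    [0, 0, 0],
    [0, 0, 0],
    [0, 0, 0],
    [0, 0, 0],
    [0, 0, 0],
    [0, 0, 0],
    [0, 0, 0],
    [0, 0, 0],
    [0, 0, 0],
    [0, 0, 0],
    [0, 0, 0],
  ],
  claw=[140, 140, 140, 140, 140, 140, 140, 140, 140, 140, 140, 140, 140, 140, 140],
)

```text
time: 8.15
eef_pos: [0.4341, -0.2911, 0.0653]
orientation: [3.141, 0.0, 1.755]
wrist_force: [0.8, -0.1, -1.8]
opening: 0.546
gripper_force: 24.7
```

send_rows(
  delta_pos=[
    [0, 0, 0.001],
    [0, 0, 0],
    [0, 0, 0.001],
    [0, 0, 0],
    [0, 0, 0],
  ],
  rotation=[
    [0, 0, 0],
    [0, 0, 0],
    [0, 0, 0],
    [0, 0, 0],
    [0, 0, 0],
  ],
  claw=[140, 140, 140, 140, 140],
)

```text
time: 8.65
eef_pos: [0.434, -0.2913, 0.0646]
orientation: [3.141, 0.001, 1.754]
wrist_force: [-3.3, 2.2, 14.2]
opening: 0.545
gripper_force: 24.8
```

send_rows(
  delta_pos=[
    [0, 0, 0],
    [0, 0, 0],
    [0, 0, 0],
    [0, 0, -0.02],
    [0, 0, -0.035],
    [0, 0, -0.045],
    [0, 0, -0.045],
    [0, 0, -0.04],
    [0.0327, 0.01205, 0],
    [0.0327, 0.01205, 0],
    [0.0327, 0.01205, 0],
    [0.0327, 0.01205, 0],
    [0.0327, 0.01205, 0],
    [0.0327, 0.01205, 0],
    [0.0327, 0.01205, 0],
    [0.0327, 0.01205, 0],
    [0.0327, 0.01205, 0],
    [0.0327, 0.01205, 0],
    [0.0327, 0.01205, 0],
    [0, 0, 0],
  ],
  rotation=[
    [0, 0, 0],
    [0, 0, 0],
    [0, 0, 0],
    [0, 0, 0],
    [0, 0, 0],
    [0, 0, 0],
    [0, 0, 0],
    [0, 0, 0],
    [0, 0, 0],
    [0, 0, 0],
    [0, 0, 0],
    [0, 0, 0],
    [0, 0, 0],
    [0, 0, 0],
    [0, 0, 0],
    [0, 0, 0],
    [0, 0, 0],
    [0, 0, 0],
    [0, 0, 0],
    [0, 0, 0],
  ],
  claw=[60, 30, 0, 0, 0, 0, 0, 0, 0, 0, 0, 0, 0, 0, 0, 0, 0, 0, 0, 0],
)

```text
time: 10.65
eef_pos: [0.499, 0.0931, 0.2479]
orientation: [3.14, -0.004, 1.764]
wrist_force: [-0.5, -0.1, -0.5]
opening: 1.002
gripper_force: 0.0
```

send_rows(
  delta_pos=[
    [0, 0, 0],
    [0, 0, 0],
    [0, 0, 0],
  ],
  rotation=[
    [0, 0, 0],
    [0, 0, 0],
    [0, 0, 0],
  ],
  claw=[0, 0, 0],
)

```text
time: 10.95
eef_pos: [0.4984, 0.0851, 0.2482]
orientation: [-3.141, 0.001, 1.752]
wrist_force: [-0.0, -0.4, 0.1]
opening: 0.998
gripper_force: 0.0
```

```bash
python3 g.py .4985 .087 .064 1.753
python3 - <<'E'
from h import *
C,im=snap('wrist','w2.png')
print(proj(C,(.4985,.087,.119)),proj(C,(.516,.0042,.133)))
g=cv2.medianBlur(im,3); h=cv2.cvtColor(g,cv2.COLOR_RGB2HSV); m=((h[:,:,1]<45)&(h[:,:,2]>170)).astype(np.uint8)
n,l,st,ce=cv2.connectedComponentsWithStats(m)
print([(st[i].tolist(),ce[i].round(0).tolist()) for i in range(1,n) if st[i,4]>300])
E
```

```text
t 10.95 pos [0.4984 0.0851 0.2482] rpy [-3.1411e+00  7.0000e-04  1.7521e+00] open 0.998 gf 0.0 F [-0.  -0.4  0.1]
delta [0.0019 0.0005 0.1842] turn z -0.0009 q7 -0.052030606946740124
[250.02230732 177.06372694] [252.71081    276.99910703]
[([221, 132, 61, 71, 3523], [251.0, 167.0]), ([232, 210, 43, 65, 1221], [256.0, 246.0]), ([443, 238, 28, 29, 381], [452.0, 251.0])]
```

View pics/w2.png

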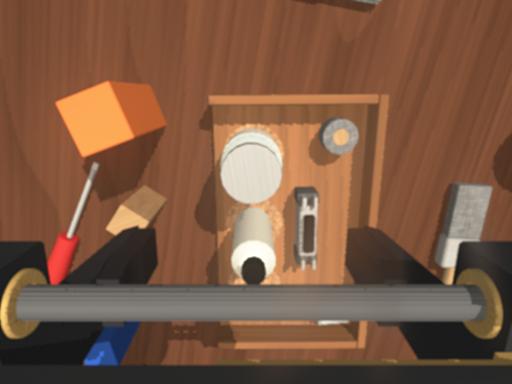

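The wrist view shows the jar lid at (251,173), predicted (250,177), the bottle cap at (254,270) and the clamp at (308,228). The alignment is good, so I descend.

send_rows(
  delta_pos=[
    [0.003, 0.0005, 0.02],
    [0, 0, 0.035],
    [0, 0, 0.035],
    [0, 0, 0.035],
    [0, 0, 0.03],
    [0, 0, 0.02],
    [0, 0, 0.009],
    [0, 0, 0],
    [0, 0, 0],
    [0, 0, 0],
    [0, 0, 0],
    [0, 0, 0],
    [0, 0, 0],
    [0, 0, 0],
    [0, 0, 0],
    [0, 0, 0],
  ],
  rotation=[
    [0, 0, 0],
    [0, 0, 0],
    [0, 0, 0],
    [0, 0, 0],
    [0, 0, 0],
    [0, 0, 0],
    [0, 0, 0],
    [0, 0, 0],
    [0, 0, 0],
    [0, 0, 0],
    [0, 0, 0],
    [0, 0, 0],
    [0, 0, 0],
    [0, 0, 0],
    [0, 0, 0],
    [0, 0, 0],
  ],
  claw=[0, 0, 0, 0, 0, 0, 0, 0, 0, 120, 120, 120, 120, 120, 120, 120],
  squeeze=30,
)

```text
time: 12.6
eef_pos: [0.4982, 0.0898, 0.0645]
orientation: [-3.141, -0.0, 1.755]
wrist_force: [-1.1, -0.6, 5.3]
opening: 0.644
gripper_force: 29.9
```

send_rows(
  delta_pos=[
    [0, 0, -0.01],
    [0, 0, -0.025],
    [0, 0, -0.035],
    [0, 0, -0.04],
    [0, 0, -0.04],
    [0, 0, -0.025],
    [0, 0, -0.011],
    [-0.0178, 0.0018, 0],
    [-0.0353, 0.0035, 0],
    [-0.0353, 0.0035, 0],
    [-0.0353, 0.0035, 0],
    [-0.0353, 0.0035, 0],
    [-0.0353, 0.0035, 0],
    [-0.0353, 0.0035, 0],
    [-0.0353, 0.0035, 0],
    [-0.0353, 0.0035, 0],
    [-0.0353, 0.0035, 0],
    [-0.0353, 0.0035, 0],
    [-0.0353, 0.0035, 0],
    [-0.0178, 0.0018, 0],
  ],
  rotation=[
    [0, 0, 0],
    [0, 0, 0],
    [0, 0, 0],
    [0, 0, 0],
    [0, 0, 0],
    [0, 0, 0],
    [0, 0, 0],
    [0, 0, 0],
    [0, 0, 0],
    [0, 0, 0],
    [0, 0, 0],
    [0, 0, 0],
    [0, 0, 0],
    [0, 0, 0],
    [0, 0, 0],
    [0, 0, 0],
    [0, 0, 0],
    [0, 0, 0],
    [0, 0, 0],
    [0, 0, 0],
  ],
  claw=[120, 120, 120, 120, 120, 120, 120, 120, 120, 120, 120, 120, 120, 120, 120, 120, 120, 120, 120, 120],
)

```text
time: 14.6
eef_pos: [0.6162, -0.3233, 0.2482]
orientation: [-3.138, 0.001, 1.751]
wrist_force: [-0.2, -0.6, -2.4]
opening: 0.645
gripper_force: 29.9
```

send_rows(
  delta_pos=[
    [0, 0, 0],
    [0, 0, 0],
    [0, 0, 0],
  ],
  rotation=[
    [0, 0, 0],
    [0, 0, 0],
    [0, 0, 0],
  ],
  claw=[120, 120, 120],
)

```text
time: 14.9
eef_pos: [0.6173, -0.3168, 0.2495]
orientation: [-3.141, -0.003, 1.757]
wrist_force: [-0.2, -0.0, -2.1]
opening: 0.644
gripper_force: 29.9
```

```bash
python3 g.py .617 -.319 .0565 1.754
```

```text
t 14.9 pos [ 0.6173 -0.3168  0.2495] rpy [-3.1408e+00 -2.6000e-03  1.7570e+00] open 0.644 gf 29.9 F [-0.2 -0.  -2.1]
delta [-0.0021 -0.0007  0.193 ] turn z 0.003 q7 0.59761208231166
```

send_rows(
  delta_pos=[
    [0, 0, 0.015],
    [0, 0, 0.03],
    [0, 0, 0.035],
    [0, 0, 0.035],
    [0, 0, 0.035],
    [0, 0, 0.02],
    [0, 0, 0.01],
    [0, 0, 0.006],
    [0, 0, 0.004],
    [0, 0, 0.001],
    [0, 0, 0],
    [0, 0, 0.001],
    [0, 0, 0],
    [0, 0, 0.001],
    [0, 0, 0],
    [0, 0, 0],
  ],
  rotation=[
    [0, 0, 0],
    [0, 0, 0],
    [0, 0, 0],
    [0, 0, 0],
    [0, 0, 0],
    [0, 0, 0],
    [0, 0, 0],
    [0, 0, 0],
    [0, 0, 0],
    [0, 0, 0],
    [0, 0, 0],
    [0, 0, 0],
    [0, 0, 0],
    [0, 0, 0],
    [0, 0, 0],
    [0, 0, 0],
  ],
  claw=[120, 120, 120, 120, 120, 120, 120, 120, 120, 120, 120, 120, 120, 120, 120, 120],
)

```text
time: 16.5
eef_pos: [0.6174, -0.3192, 0.0572]
orientation: [3.142, -0.0, 1.755]
wrist_force: [0.8, -0.3, -2.1]
opening: 0.648
gripper_force: 29.9
```

send_rows(
  delta_pos=[
    [0, 0, 0.001],
    [0, 0, 0],
    [0, 0, 0.001],
    [0, 0, 0],
  ],
  rotation=[
    [0, 0, 0],
    [0, 0, 0],
    [0, 0, 0],
    [0, 0, 0],
  ],
  claw=[120, 120, 120, 120],
)

```text
time: 16.9
eef_pos: [0.6176, -0.3195, 0.0566]
orientation: [3.141, 0.0, 1.755]
wrist_force: [-2.7, 1.6, 8.5]
opening: 0.646
gripper_force: 29.9
```

send_rows(
  delta_pos=[
    [0, 0, 0],
    [0, 0, 0],
    [0, 0, 0],
    [0, 0, -0.02],
    [0, 0, -0.035],
    [0, 0, -0.045],
    [0, 0, -0.045],
    [0, 0, -0.045],
    [0.0337, -0.0041, 0],
    [0.0337, -0.0041, 0],
    [0.0337, -0.0041, 0],
    [0.0337, -0.0041, 0],
    [0.0337, -0.0041, 0],
    [0.0337, -0.0041, 0],
    [0.0337, -0.0041, 0],
    [0.0337, -0.0041, 0],
    [0.0337, -0.0041, 0],
    [0.0337, -0.0041, 0],
    [0, 0, 0],
    [0, 0, 0],
  ],
  rotation=[
    [0, 0, 0],
    [0, 0, 0],
    [0, 0, 0],
    [0, 0, 0],
    [0, 0, 0],
    [0, 0, 0],
    [0, 0, 0],
    [0, 0, 0],
    [0, 0, 0],
    [0, 0, 0],
    [0, 0, 0],
    [0, 0, 0],
    [0, 0, 0],
    [0, 0, 0],
    [0, 0, 0],
    [0, 0, 0],
    [0, 0, 0],
    [0, 0, 0],
    [0, 0, 0],
    [0, 0, 0],
  ],
  claw=[60, 30, 0, 0, 0, 0, 0, 0, 0, 0, 0, 0, 0, 0, 0, 0, 0, 0, 0, 0],
)

```text
time: 18.9
eef_pos: [0.5156, 0.0052, 0.2453]
orientation: [3.141, 0.0, 1.757]
wrist_force: [0.5, -0.3, 0.2]
opening: 0.997
gripper_force: 0.0
```

send_rows(
  delta_pos=[
    [0, 0, 0],
    [0, 0, 0],
  ],
  rotation=[
    [0, 0, 0],
    [0, 0, 0],
  ],
  claw=[0, 0],
)

```text
time: 19.1
eef_pos: [0.5159, 0.0031, 0.2452]
orientation: [3.141, 0.001, 1.752]
wrist_force: [-1.2, -0.1, 0.0]
opening: 1.0
gripper_force: 0.0
```

```bash
python3 g.py .516 .0045 .075 1.754
python3 - <<'E'
from h import *
C,im=snap('wrist','w3.png')
print(proj(C,(.516,.0042,.133)),proj(C,(.575,.018,.054)),proj(C,(.516,.0042,.01)))
snap('scene','s1.png')
E
```

```text
t 19.1 pos [0.5159 0.0031 0.2452] rpy [3.1413e+00 7.0000e-04 1.7524e+00] open 1.0 gf 0.0 F [-1.2 -0.1  0. ]
delta [0.0014 0.0004 0.1702] turn z -0.0016 q7 0.10792343872253442
[249.69635318 183.12432706] [310.20480775 160.34755142] [249.93555505 155.54571616]
```

View pics/w3.png

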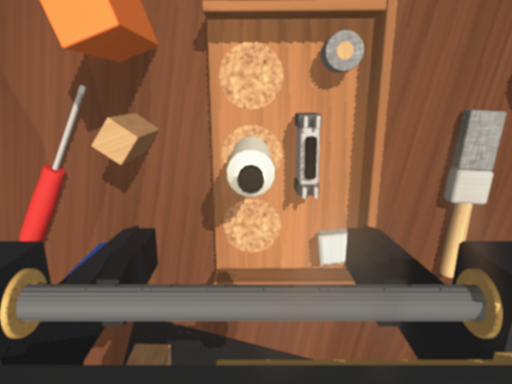

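View pics/s1.png

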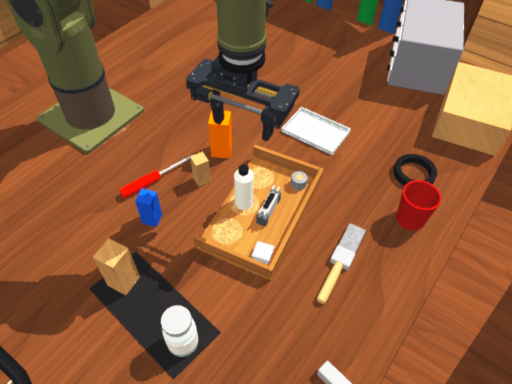

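The wrist view shows the bottle cap at (250,180), predicted (250,183), with the clamp undisturbed at (309,155). The scene view has the carton at (118,267) and the jar at (179,330), both standing on the mat.

send_rows(
  delta_pos=[
    [0.002, 0.0005, 0.02],
    [0, 0, 0.035],
    [0, 0, 0.035],
    [0, 0, 0.03],
    [0, 0, 0.025],
    [0, 0, 0.017],
    [0, 0, 0.01],
    [0, 0, 0],
    [0, 0, 0],
    [0, 0, 0],
    [0, 0, 0],
    [0, 0, 0],
    [0, 0, 0],
    [0, 0, 0],
    [0, 0, 0],
    [0, 0, 0],
    [0, 0, 0],
  ],
  rotation=[
    [0, 0, 0],
    [0, 0, 0],
    [0, 0, 0],
    [0, 0, 0],
    [0, 0, 0],
    [0, 0, 0],
    [0, 0, 0],
    [0, 0, 0],
    [0, 0, 0],
    [0, 0, 0],
    [0, 0, 0],
    [0, 0, 0],
    [0, 0, 0],
    [0, 0, 0],
    [0, 0, 0],
    [0, 0, 0],
    [0, 0, 0],
  ],
  claw=[0, 0, 0, 0, 0, 0, 0, 0, 0, 160, 160, 160, 160, 160, 160, 160, 160],
  squeeze=25,
)

```text
time: 20.9
eef_pos: [0.5156, 0.0066, 0.0732]
orientation: [-3.142, -0.0, 1.755]
wrist_force: [-1.1, 0.3, 1.3]
opening: 0.47
gripper_force: 25.0
```

Run:
```python
from h import *
C=cam('scene'); m=np.array([.526,-.3076]); a=-.12; R=np.array([[np.cos(a),-np.sin(a)],[np.sin(a),np.cos(a)]])
print('mat',[proj(C,(*(m+R@[x,y]),.002)).round(0).tolist() for x,y in((-.13,.06),(-.13,-.06),(.13,-.06),(.13,.06))])
# jar/carton in scene by colour: carton top corners on z=.117, jar lid on z .11
im=cv2.imread('pics/s1.png'); c=im[225:384,80:240]; cv2.imwrite('pics/c3.png',cv2.resize(c,None,fx=5,fy=5*.75*5/5,interpolation=2)[:600])
b=np.array([.435,-.2975]); a=.18; R=np.array([[np.cos(a),-np.sin(a)],[np.sin(a),np.cos(a)]])
for z in(.002,.117): print('carton',z,[proj(C,(*(b+R@[x,y]),z)).round(0).tolist() for x,y in((-.024,.024),(-.024,-.024),(.024,-.024),(.024,.024))])
```

```text
mat [[136.0, 251.0], [89.0, 288.0], [172.0, 379.0], [220.0, 332.0]]
carton 0.002 [[121.0, 267.0], [107.0, 286.0], [126.0, 295.0], [140.0, 276.0]]
carton 0.117 [[108.0, 237.0], [92.0, 257.0], [113.0, 267.0], [129.0, 247.0]]
```

View pics/c3.png

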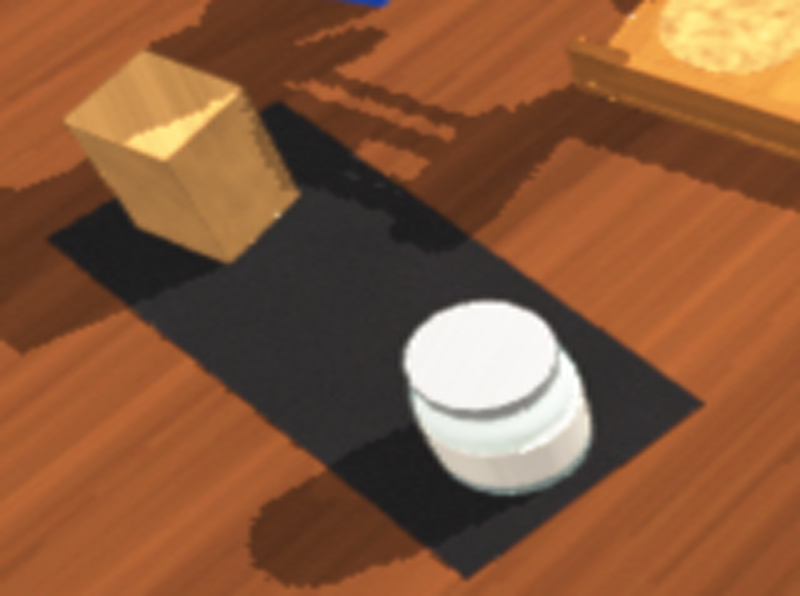

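send_rows(
  delta_pos=[
    [0, 0, -0.01],
    [0, 0, -0.025],
    [0, 0, -0.035],
    [0, 0, -0.04],
    [0, 0, -0.035],
    [0, 0, -0.025],
    [0, 0, -0.01],
    [-0.0155, -0.0024, 0],
    [-0.0309, -0.0047, 0],
    [-0.0309, -0.0047, 0],
    [-0.0309, -0.0047, 0],
    [-0.0309, -0.0047, 0],
    [-0.0309, -0.0047, 0],
    [-0.0309, -0.0047, 0],
    [-0.0309, -0.0047, 0],
    [-0.0309, -0.0047, 0],
    [-0.0309, -0.0047, 0],
    [-0.0155, -0.0024, 0],
    [0, 0, 0],
    [0, 0, 0],
  ],
  rotation=[
    [0, 0, 0],
    [0, 0, 0],
    [0, 0, 0],
    [0, 0, 0],
    [0, 0, 0],
    [0, 0, 0],
    [0, 0, 0],
    [0, 0, 0],
    [0, 0, 0],
    [0, 0, 0],
    [0, 0, 0],
    [0, 0, 0],
    [0, 0, 0],
    [0, 0, 0],
    [0, 0, 0],
    [0, 0, 0],
    [0, 0, 0],
    [0, 0, 0],
    [0, 0, 0],
    [0, 0, 0],
  ],
  claw=[160, 160, 160, 160, 160, 160, 160, 160, 160, 160, 160, 160, 160, 160, 160, 160, 160, 160, 160, 160],
)

```text
time: 22.9
eef_pos: [0.5258, -0.304, 0.2526]
orientation: [-3.141, -0.002, 1.756]
wrist_force: [-0.0, 0.2, -0.7]
opening: 0.472
gripper_force: 25.0
```

send_rows(
  delta_pos=[
    [0, 0, 0],
    [0, 0, 0],
  ],
  rotation=[
    [0, 0, 0],
    [0, 0, 0],
  ],
  claw=[160, 160],
)

```text
time: 23.1
eef_pos: [0.5263, -0.3038, 0.2532]
orientation: [3.141, -0.001, 1.758]
wrist_force: [0.1, 0.3, -1.2]
opening: 0.469
gripper_force: 25.0
```

send_rows(
  delta_pos=[
    [-0.002, 0, 0.015],
    [0, 0, 0.03],
    [0, 0, 0.035],
    [0, 0, 0.035],
    [0, 0, 0.03],
    [0, 0, 0.02],
    [0, 0, 0.01],
    [0, 0, 0.007],
    [0, 0, 0.004],
    [0, 0, 0.001],
    [0, 0, 0],
    [0, 0, 0.001],
    [0, 0, 0],
    [0, 0, 0],
  ],
  rotation=[
    [0, 0, 0],
    [0, 0, 0],
    [0, 0, 0],
    [0, 0, 0],
    [0, 0, 0],
    [0, 0, 0],
    [0, 0, 0],
    [0, 0, 0],
    [0, 0, 0],
    [0, 0, 0],
    [0, 0, 0],
    [0, 0, 0],
    [0, 0, 0],
    [0, 0, 0],
  ],
  claw=[160, 160, 160, 160, 160, 160, 160, 160, 160, 160, 160, 160, 160, 160],
)

```text
time: 24.5
eef_pos: [0.5263, -0.3079, 0.0655]
orientation: [3.141, 0.0, 1.755]
wrist_force: [1.0, -0.0, -1.7]
opening: 0.469
gripper_force: 25.0
```

send_rows(
  delta_pos=[
    [0, 0, 0.001],
    [0, 0, 0],
    [0, 0, 0],
  ],
  rotation=[
    [0, 0, 0],
    [0, 0, 0],
    [0, 0, 0],
  ],
  claw=[160, 160, 160],
)

```text
time: 24.8
eef_pos: [0.5264, -0.3082, 0.0652]
orientation: [3.141, 0.001, 1.755]
wrist_force: [-1.7, -0.1, 6.5]
opening: 0.468
gripper_force: 25.0
```

send_rows(
  delta_pos=[
    [0, 0, 0],
    [0, 0, 0],
    [0, 0, 0],
    [0, 0, -0.02],
    [0, 0, -0.035],
    [0, 0, -0.045],
    [0, 0, -0.045],
    [0, 0, -0.03],
    [0.0312, 0.01075, 0],
    [0.0312, 0.01075, 0],
    [0.0312, 0.01075, 0],
    [0.0312, 0.01075, 0],
    [0.0312, 0.01075, 0],
    [0.0312, 0.01075, 0],
    [0.0312, 0.01075, 0],
    [0.0312, 0.01075, 0],
    [0.0312, 0.01075, 0],
    [0.0312, 0.01075, 0],
    [0, 0, 0],
    [0, 0, 0],
  ],
  rotation=[
    [0, 0, 0],
    [0, 0, 0],
    [0, 0, 0],
    [0, 0, 0],
    [0, 0, 0],
    [0, 0, 0],
    [0, 0, 0],
    [0, 0, 0],
    [0, 0, 0],
    [0, 0, 0],
    [0, 0, 0],
    [0, 0, 0],
    [0, 0, 0],
    [0, 0, 0],
    [0, 0, 0],
    [0, 0, 0],
    [0, 0, 0],
    [0, 0, 0],
    [0, 0, 0],
    [0, 0, 0],
  ],
  claw=[100, 90, 90, 90, 90, 90, 90, 90, 90, 90, 90, 90, 90, 90, 90, 90, 100, 100, 100, 100],
)

```text
time: 26.8
eef_pos: [0.5747, 0.0192, 0.239]
orientation: [-3.141, 0.0, 1.757]
wrist_force: [1.0, 0.0, -0.2]
opening: 0.612
gripper_force: 0.0
```

send_rows(
  delta_pos=[
    [0, 0, 0],
    [0, 0, 0],
    [0, 0, 0],
  ],
  rotation=[
    [0, 0, 0],
    [0, 0, 0],
    [0, 0, 0],
  ],
  claw=[100, 100, 100],
)

```text
time: 27.1
eef_pos: [0.5747, 0.0172, 0.2393]
orientation: [-3.141, 0.0, 1.753]
wrist_force: [-0.2, 0.6, -0.1]
opening: 0.614
gripper_force: 0.0
```

```bash
python3 g.py .575 .018 .016 1.754
python3 - <<'E'
from h import *
C,im=snap('wrist','w4.png')
print(proj(C,(.575,.018,.054)),proj(C,(.575,.018,.034)))
w=cv2.resize(im[60:260,150:400,::-1],(750,600)); t=snap('top','top1.png')[1]
s=snap('scene','s2.png')[1]; cv2.imwrite('pics/w4c.png',np.hstack([cv2.resize(im[60:260,150:400,::-1],(480,384)),s[200:384,70:250-0,::-1].repeat(2,0).repeat(2,1)[:384][:, :310] if 0 else cv2.resize(s[220:384,70:210,::-1],(320,384))]))
E
```

```text
t 27.1 pos [0.5747 0.0172 0.2393] rpy [-3.1415e+00  4.0000e-04  1.7527e+00] open 0.614 gf 0.0 F [-0.2  0.6 -0.1]
delta [0.0007 0.0004 0.2233] turn z -0.0013 q7 0.1037757175628912
[249.98959134 164.81530531] [250.02284909 160.9638277 ]
```

View pics/w4c.png

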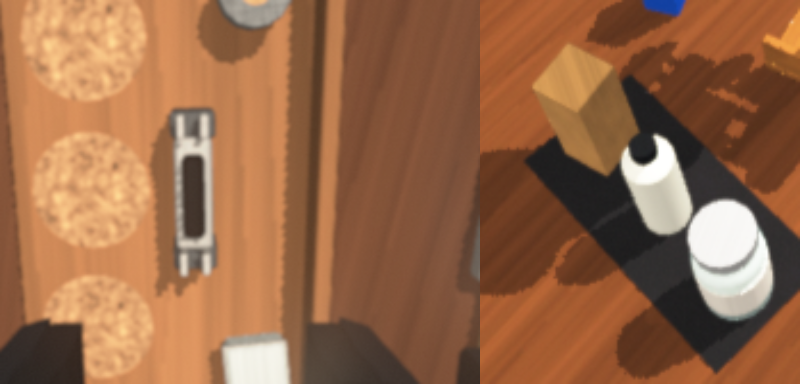

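The left panel shows the clamp at (193,190), on the prediction and aligned. The right panel shows carton, bottle and jar upright on the mat.

send_rows(
  delta_pos=[
    [0, 0, 0.02],
    [0, 0, 0.035],
    [0, 0, 0.04],
    [0, 0, 0.04],
    [0, 0, 0.035],
    [0, 0, 0.025],
    [0, 0, 0.015],
    [0, 0, 0.008],
    [0, 0, 0.005],
    [0, 0, 0],
    [0, 0, 0],
    [0, 0, 0],
    [0, 0, 0],
    [0, 0, 0],
    [0, 0, 0],
    [0, 0, 0],
    [0, 0, 0],
    [0, 0, 0],
    [0, 0, 0],
  ],
  rotation=[
    [0, 0, 0],
    [0, 0, 0],
    [0, 0, 0],
    [0, 0, 0],
    [0, 0, 0],
    [0, 0, 0],
    [0, 0, 0],
    [0, 0, 0],
    [0, 0, 0],
    [0, 0, 0],
    [0, 0, 0],
    [0, 0, 0],
    [0, 0, 0],
    [0, 0, 0],
    [0, 0, 0],
    [0, 0, 0],
    [0, 0, 0],
    [0, 0, 0],
    [0, 0, 0],
  ],
  claw=[100, 100, 100, 100, 100, 100, 100, 100, 100, 100, 100, 100, 230, 230, 230, 230, 230, 230, 230],
  squeeze=35,
)

```text
time: 29.15
eef_pos: [0.5746, 0.0186, 0.0162]
orientation: [-3.141, -0.0, 1.755]
wrist_force: [-0.7, -0.4, 1.5]
opening: 0.226
gripper_force: 34.9
```

send_rows(
  delta_pos=[
    [0, 0, -0.01],
    [0, 0, -0.025],
    [0, 0, -0.035],
    [0, 0, -0.035],
    [0, 0, -0.03],
    [0, 0, -0.02],
    [0, 0, -0.01],
    [0, 0, 0],
    [0, 0, 0],
    [0, 0, 0],
    [0, 0, 0],
    [0, 0, 0],
    [0, 0, 0],
    [0, 0, 0],
    [0, 0, 0],
    [0, 0, 0],
    [0, 0, 0],
    [0, 0, 0],
    [0, 0, 0],
  ],
  rotation=[
    [0, 0, 0],
    [0, 0, 0],
    [0, 0, 0],
    [0, 0, 0],
    [0, 0, 0],
    [0, 0, 0],
    [0, 0, 0],
    [0, 0, -0.1425],
    [0, 0, -0.1425],
    [0, 0, -0.1425],
    [0, 0, -0.1425],
    [0, 0, -0.1425],
    [0, 0, -0.1425],
    [0, 0, -0.1425],
    [0, 0, -0.1425],
    [0, 0, -0.1425],
    [0, 0, -0.1425],
    [0, 0, 0],
    [0, 0, 0],
  ],
  claw=[230, 230, 230, 230, 230, 230, 230, 230, 230, 230, 230, 230, 230, 230, 230, 230, 230, 230, 230],
)

```text
time: 31.05
eef_pos: [0.5743, 0.0183, 0.1807]
orientation: [3.141, -0.001, -3.107]
wrist_force: [-0.4, -0.2, -2.8]
opening: 0.225
gripper_force: 34.9
```

send_rows(
  delta_pos=[
    [0.0024, 0.0163, 0],
    [0.0048, 0.0326, 0],
    [0.0048, 0.0326, 0],
    [0.0048, 0.0326, 0],
    [0.0048, 0.0326, 0],
    [0.0048, 0.0326, 0],
    [0.0048, 0.0326, 0],
    [0.0048, 0.0326, 0],
    [0.0048, 0.0326, 0],
    [0.0024, 0.0163, 0],
    [0, 0, 0],
    [0, 0, 0],
    [0, 0, 0],
    [0, 0, 0],
  ],
  rotation=[
    [0, 0, 0],
    [0, 0, 0],
    [0, 0, 0],
    [0, 0, 0],
    [0, 0, 0],
    [0, 0, 0],
    [0, 0, 0],
    [0, 0, 0],
    [0, 0, 0],
    [0, 0, 0],
    [0, 0, 0],
    [0, 0, 0],
    [0, 0, 0],
    [0, 0, 0],
  ],
  claw=[230, 230, 230, 230, 230, 230, 230, 230, 230, 230, 230, 230, 230, 230],
)

```text
time: 32.45
eef_pos: [0.5212, 0.3078, 0.1811]
orientation: [-3.14, 0.0, -3.106]
wrist_force: [-0.0, -0.6, -3.1]
opening: 0.223
gripper_force: 34.9
```

```bash
python3 g.py .520 .310 .0095 3.181
python3 - <<'E'
from h import *
# refine tray centre: bright mask hull from start pictures, both views
for n,f,v in(('top','top0.png',150),('scene','scene0.png',110)):
    C=cam(n); h=cv2.cvtColor(cv2.imread('pics/'+f),cv2.COLOR_BGR2HSV); m=((h[:,:,1]<60)&(h[:,:,2]>v)).astype(np.uint8)
    q=proj(C,(.52,.31,.008)); n_,l,st,ce=cv2.connectedComponentsWithStats(m); k=l[int(q[1]),int(q[0])]
    c=np.argwhere(l==k)[:,::-1]; P=np.array([ray(C,*p,.013)[:2] for p in c],np.float32); print(n,k,len(c),cv2.minAreaRect(P))
E
```

```text
t 32.45 pos [0.5212 0.3078 0.1811] rpy [-3.1400e+00  1.0000e-04 -3.1065e+00] open 0.223 gf 34.9 F [-0.  -0.6 -3.1]
delta [0.0011 0.0022 0.1716] turn z -0.0043 q7 0.6975225947285301
top 7 2799 ((0.519716739654541, 0.30996936559677124), (0.15352877974510193, 0.10386451333761215), 2.4774580001831055)
scene 10 1785 ((0.5217508673667908, 0.30674052238464355), (0.1542402058839798, 0.11337748169898987), 2.409811496734619)
```

send_rows(
  delta_pos=[
    [0.0007, 0.0013, 0.015],
    [0, 0, 0.03],
    [0, 0, 0.035],
    [0, 0, 0.03],
    [0, 0, 0.025],
    [0, 0, 0.015],
    [0, 0, 0.01],
    [0, 0, 0.006],
    [0, 0, 0.004],
    [0, 0, 0.001],
    [0, 0, 0],
    [0, 0, 0.001],
    [0, 0, 0],
    [0, 0, 0.001],
    [0, 0, 0],
    [0, 0, 0],
  ],
  rotation=[
    [0, 0, 0],
    [0, 0, 0],
    [0, 0, 0],
    [0, 0, 0],
    [0, 0, 0],
    [0, 0, 0],
    [0, 0, 0],
    [0, 0, 0],
    [0, 0, 0],
    [0, 0, 0],
    [0, 0, 0],
    [0, 0, 0],
    [0, 0, 0],
    [0, 0, 0],
    [0, 0, 0],
    [0, 0, 0],
  ],
  claw=[230, 230, 230, 230, 230, 230, 230, 230, 230, 230, 230, 230, 230, 230, 230, 230],
)

```text
time: 34.05
eef_pos: [0.52, 0.3116, 0.0092]
orientation: [3.141, 0.001, -3.103]
wrist_force: [-2.1, -1.7, 5.9]
opening: 0.224
gripper_force: 34.9
```

send_rows(
  delta_pos=[
    [0, 0, 0],
    [0, 0, 0],
    [0, 0, 0],
    [0, 0, -0.015],
    [0, 0, -0.035],
    [0, 0, -0.045],
    [0, 0, -0.045],
    [0, 0, -0.045],
    [0, 0, -0.045],
    [0, 0, 0],
    [0, 0, 0],
    [0, 0, 0],
    [0, 0, 0],
    [0, 0, 0],
    [0, 0, 0],
    [0, 0, 0],
    [0, 0, 0],
    [0, 0, 0],
    [0, 0, 0],
    [0, 0, 0],
  ],
  rotation=[
    [0, 0, 0],
    [0, 0, 0],
    [0, 0, 0],
    [0, 0, 0],
    [0, 0, 0],
    [0, 0, 0],
    [0, 0, 0],
    [0, 0, 0],
    [0, 0, 0],
    [0, 0, 0.1425],
    [0, 0, 0.1425],
    [0, 0, 0.1425],
    [0, 0, 0.1425],
    [0, 0, 0.1425],
    [0, 0, 0.1425],
    [0, 0, 0.1425],
    [0, 0, 0.1425],
    [0, 0, 0.1425],
    [0, 0, 0.1425],
    [0, 0, 0],
  ],
  claw=[190, 170, 160, 160, 160, 160, 160, 160, 160, 120, 90, 90, 90, 90, 90, 90, 90, 90, 90, 90],
  squeeze=25,
)

```text
time: 36.05
eef_pos: [0.5194, 0.3117, 0.2391]
orientation: [3.141, -0.0, 1.755]
wrist_force: [-0.6, 0.3, -0.5]
opening: 0.645
gripper_force: 0.0
```

send_rows(
  delta_pos=[
    [-0.0359, -0.0063, 0],
    [-0.0359, -0.0063, 0],
    [-0.0359, -0.0063, 0],
    [-0.0359, -0.0063, 0],
    [-0.0359, -0.0063, 0],
    [-0.0359, -0.0063, 0],
    [-0.0359, -0.0063, 0],
    [-0.0359, -0.0063, 0],
    [-0.0359, -0.0063, 0],
    [-0.0359, -0.0063, 0],
    [-0.0359, -0.0063, 0],
    [-0.0359, -0.0063, 0],
    [-0.0359, -0.0063, 0],
    [-0.0359, -0.0063, 0],
    [-0.0359, -0.0063, 0],
    [-0.0359, -0.0063, 0],
    [-0.0359, -0.0063, 0],
    [0, 0, 0],
    [0, 0, 0],
    [0, 0, 0],
  ],
  rotation=[
    [0, 0, 0],
    [0, 0, 0],
    [0, 0, 0],
    [0, 0, 0],
    [0, 0, 0],
    [0, 0, 0],
    [0, 0, 0],
    [0, 0, 0],
    [0, 0, 0],
    [0, 0, 0],
    [0, 0, 0],
    [0, 0, 0],
    [0, 0, 0],
    [0, 0, 0],
    [0, 0, 0],
    [0, 0, 0],
    [0, 0, 0],
    [0, 0, 0],
    [0, 0, 0],
    [0, 0, 0],
  ],
  claw=[90, 90, 90, 90, 90, 90, 90, 90, 90, 90, 90, 90, 90, 90, 90, 90, 90, 90, 90, 90],
)

```text
time: 38.05
eef_pos: [0.5264, -0.3064, 0.2384]
orientation: [3.141, -0.002, 1.758]
wrist_force: [0.3, -0.1, 1.1]
opening: 0.652
gripper_force: 0.0
```

```bash
python3 g.py .5264 -.3082 .0652 1.755
python3 - <<'E'
from h import *
C,im=snap('top','top2.png'); W,iw=snap('wrist','w5.png')
print(proj(C,(.5205,.309,.04)),proj(W,(.5264,-.310,.124)))
a=proj(C,(.52,.31,.01)).astype(int)
cv2.imwrite('pics/c5.png',np.hstack([cv2.resize(im[a[1]-48:a[1]+48,a[0]-50:a[0]+50,::-1],(400,384)),cv2.resize(iw[:,:,::-1],(400,384))]))
E
```

```text
t 38.05 pos [ 0.5264 -0.3064  0.2384] rpy [ 3.1409e+00 -1.6000e-03  1.7583e+00] open 0.652 gf 0.0 F [ 0.3 -0.1  1.1]
delta [-0.0018 -0.0003  0.1732] turn z 0.0033 q7 0.6159675979240676
[110.09435924 185.09772486] [248.13969181 188.65638828]
```

View pics/c5.png

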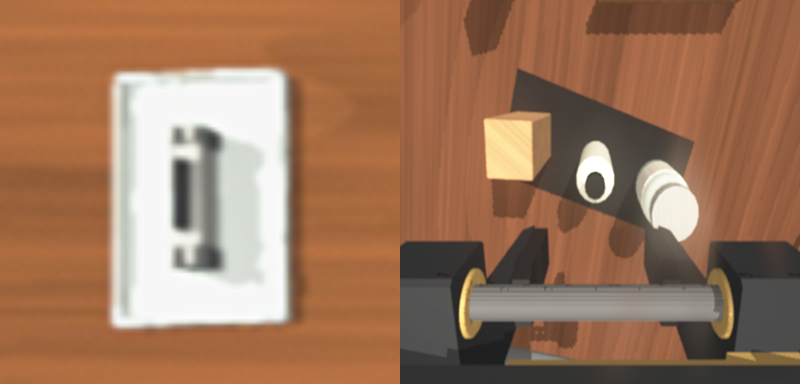

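The left panel shows the clamp upright, lever visible, near the middle of the tool tray. The right panel shows the bottle cap at wrist pixel (251,186), as predicted.

send_rows(
  delta_pos=[
    [0, 0, 0.02],
    [0, 0, 0.035],
    [0, 0, 0.035],
    [0, 0, 0.03],
    [0, 0, 0.025],
    [0, 0, 0.017],
    [0, 0, 0.011],
    [0, 0, 0],
    [0, 0, 0],
    [0, 0, 0],
    [0, 0, 0],
    [0, 0, 0],
    [0, 0, 0],
    [0, 0, 0],
    [0, 0, 0],
    [0, 0, 0],
  ],
  rotation=[
    [0, 0, 0],
    [0, 0, 0],
    [0, 0, 0],
    [0, 0, 0],
    [0, 0, 0],
    [0, 0, 0],
    [0, 0, 0],
    [0, 0, 0],
    [0, 0, 0],
    [0, 0, 0],
    [0, 0, 0],
    [0, 0, 0],
    [0, 0, 0],
    [0, 0, 0],
    [0, 0, 0],
    [0, 0, 0],
  ],
  claw=[90, 90, 90, 90, 90, 90, 90, 90, 90, 160, 160, 160, 160, 160, 160, 160],
)

```text
time: 39.75
eef_pos: [0.5266, -0.3086, 0.0661]
orientation: [3.14, 0.001, 1.755]
wrist_force: [-0.6, 1.0, 5.6]
opening: 0.472
gripper_force: 25.0
```

send_rows(
  delta_pos=[
    [0, 0, -0.01],
    [0, 0, -0.025],
    [0, 0, -0.035],
    [0, 0, -0.04],
    [0, 0, -0.035],
    [0, 0, -0.027],
    [0, 0, -0.012],
    [0.0156, 0.0023, 0],
    [0.0311, 0.0047, 0],
    [0.0311, 0.0047, 0],
    [0.0311, 0.0047, 0],
    [0.0311, 0.0047, 0],
    [0.0311, 0.0047, 0],
    [0.0311, 0.0047, 0],
    [0.0311, 0.0047, 0],
    [0.0311, 0.0047, 0],
    [0.0311, 0.0047, 0],
    [0.0156, 0.0023, 0],
    [0, 0, 0],
    [0, 0, 0],
  ],
  rotation=[
    [0, 0, 0],
    [0, 0, 0],
    [0, 0, 0],
    [0, 0, 0],
    [0, 0, 0],
    [0, 0, 0],
    [0, 0, 0],
    [0, 0, 0],
    [0, 0, 0],
    [0, 0, 0],
    [0, 0, 0],
    [0, 0, 0],
    [0, 0, 0],
    [0, 0, 0],
    [0, 0, 0],
    [0, 0, 0],
    [0, 0, 0],
    [0, 0, 0],
    [0, 0, 0],
    [0, 0, 0],
  ],
  claw=[160, 160, 160, 160, 160, 160, 160, 160, 160, 160, 160, 160, 160, 160, 160, 160, 160, 160, 160, 160],
)

```text
time: 41.75
eef_pos: [0.514, 0.0061, 0.248]
orientation: [-3.139, 0.0, 1.756]
wrist_force: [0.2, 0.0, -1.4]
opening: 0.466
gripper_force: 25.0
```

send_rows(
  delta_pos=[
    [0, 0, 0],
    [0, 0, 0],
    [0, 0, 0],
  ],
  rotation=[
    [0, 0, 0],
    [0, 0, 0],
    [0, 0, 0],
  ],
  claw=[160, 160, 160],
)

```text
time: 42.05
eef_pos: [0.5152, 0.0051, 0.2491]
orientation: [-3.141, 0.0, 1.753]
wrist_force: [-0.3, -0.6, -1.2]
opening: 0.46
gripper_force: 25.0
```

```bash
python3 g.py .5156 .0062 .0745 1.755
```

```text
t 42.05 pos [0.5152 0.0051 0.2491] rpy [-3.1414e+00  3.0000e-04  1.7529e+00] open 0.46 gf 25.0 F [-0.3 -0.6 -1.2]
delta [0.001  0.0006 0.1746] turn z -0.0021 q7 0.07954596016347938
```

send_rows(
  delta_pos=[
    [0, 0.0005, 0.015],
    [0, 0, 0.03],
    [0, 0, 0.035],
    [0, 0, 0.03],
    [0, 0, 0.027],
    [0, 0, 0.016],
    [0, 0, 0.01],
    [0, 0, 0.006],
    [0, 0, 0.004],
    [0, 0, 0.001],
    [0, 0, 0],
    [0, 0, 0.001],
    [0, 0, 0],
    [0, 0, 0.001],
    [0, 0, 0],
    [0, 0, 0],
  ],
  rotation=[
    [0, 0, 0],
    [0, 0, 0],
    [0, 0, 0],
    [0, 0, 0],
    [0, 0, 0],
    [0, 0, 0],
    [0, 0, 0],
    [0, 0, 0],
    [0, 0, 0],
    [0, 0, 0],
    [0, 0, 0],
    [0, 0, 0],
    [0, 0, 0],
    [0, 0, 0],
    [0, 0, 0],
    [0, 0, 0],
  ],
  claw=[160, 160, 160, 160, 160, 160, 160, 160, 160, 160, 160, 160, 160, 160, 160, 160],
)

```text
time: 43.65
eef_pos: [0.516, 0.0063, 0.0741]
orientation: [3.141, 0.0, 1.755]
wrist_force: [-0.7, -0.0, 6.6]
opening: 0.468
gripper_force: 25.0
```

send_rows(
  delta_pos=[
    [0, 0, 0],
    [0, 0, 0],
    [0, 0, 0],
    [0, 0, -0.02],
    [0, 0, -0.035],
    [0, 0, -0.04],
    [0, 0, -0.04],
    [0, 0, -0.035],
    [-0.0339, 0.004, 0],
    [-0.0339, 0.004, 0],
    [-0.0339, 0.004, 0],
    [-0.0339, 0.004, 0],
    [-0.0339, 0.004, 0],
    [-0.0339, 0.004, 0],
    [-0.0339, 0.004, 0],
    [-0.0339, 0.004, 0],
    [-0.0339, 0.004, 0],
    [-0.0339, 0.004, 0],
    [0, 0, 0],
    [0, 0, 0],
  ],
  rotation=[
    [0, 0, 0],
    [0, 0, 0],
    [0, 0, 0],
    [0, 0, 0],
    [0, 0, 0],
    [0, 0, 0],
    [0, 0, 0],
    [0, 0, 0],
    [0, 0, 0],
    [0, 0, 0],
    [0, 0, 0],
    [0, 0, 0],
    [0, 0, 0],
    [0, 0, 0],
    [0, 0, 0],
    [0, 0, 0],
    [0, 0, 0],
    [0, 0, 0],
    [0, 0, 0],
    [0, 0, 0],
  ],
  claw=[100, 70, 40, 0, 0, 0, 0, 0, 0, 0, 0, 0, 0, 0, 0, 0, 0, 0, 0, 0],
)

```text
time: 45.65
eef_pos: [0.6165, -0.3199, 0.2424]
orientation: [-3.141, -0.001, 1.753]
wrist_force: [-0.1, 0.7, 0.1]
opening: 1.0
gripper_force: 0.0
```

send_rows(
  delta_pos=[
    [0, 0, 0],
    [0, 0, 0],
  ],
  rotation=[
    [0, 0, 0],
    [0, 0, 0],
  ],
  claw=[0, 0],
)

```text
time: 45.85
eef_pos: [0.6173, -0.3176, 0.2433]
orientation: [3.141, -0.001, 1.757]
wrist_force: [0.3, -0.2, 0.8]
opening: 1.001
gripper_force: 0.0
```

```bash
python3 g.py .6176 -.3195 .0566 1.755
```

```text
t 45.85 pos [ 0.6173 -0.3176  0.2433] rpy [ 3.1415e+00 -1.4000e-03  1.7571e+00] open 1.001 gf 0.0 F [ 0.3 -0.2  0.8]
delta [-0.0019 -0.      0.1867] turn z 0.0021 q7 0.577423214013764
```

send_rows(
  delta_pos=[
    [0, 0, 0.02],
    [0, 0, 0.035],
    [0, 0, 0.035],
    [0, 0, 0.035],
    [0, 0, 0.03],
    [0, 0, 0.02],
    [0, 0, 0.011],
    [0, 0, 0],
    [0, 0, 0],
    [0, 0, 0],
    [0, 0, 0],
    [0, 0, 0],
    [0, 0, 0],
    [0, 0, 0],
    [0, 0, 0],
    [0, 0, 0],
  ],
  rotation=[
    [0, 0, 0],
    [0, 0, 0],
    [0, 0, 0],
    [0, 0, 0],
    [0, 0, 0],
    [0, 0, 0],
    [0, 0, 0],
    [0, 0, 0],
    [0, 0, 0],
    [0, 0, 0],
    [0, 0, 0],
    [0, 0, 0],
    [0, 0, 0],
    [0, 0, 0],
    [0, 0, 0],
    [0, 0, 0],
  ],
  claw=[0, 0, 0, 0, 0, 0, 0, 0, 0, 120, 120, 120, 120, 120, 120, 120],
  squeeze=30,
)

```text
time: 47.45
eef_pos: [0.6172, -0.3198, 0.0576]
orientation: [3.141, 0.0, 1.755]
wrist_force: [-1.5, 1.4, 4.4]
opening: 0.647
gripper_force: 29.9
```

send_rows(
  delta_pos=[
    [0, 0, -0.01],
    [0, 0, -0.025],
    [0, 0, -0.035],
    [0, 0, -0.04],
    [0, 0, -0.04],
    [0, 0, -0.027],
    [0, 0, -0.012],
    [0.0177, -0.0018, 0],
    [0.0353, -0.0035, 0],
    [0.0353, -0.0035, 0],
    [0.0353, -0.0035, 0],
    [0.0353, -0.0035, 0],
    [0.0353, -0.0035, 0],
    [0.0353, -0.0035, 0],
    [0.0353, -0.0035, 0],
    [0.0353, -0.0035, 0],
    [0.0353, -0.0035, 0],
    [0.0353, -0.0035, 0],
    [0.0353, -0.0035, 0],
    [0.0177, -0.0018, 0],
  ],
  rotation=[
    [0, 0, 0],
    [0, 0, 0],
    [0, 0, 0],
    [0, 0, 0],
    [0, 0, 0],
    [0, 0, 0],
    [0, 0, 0],
    [0, 0, 0],
    [0, 0, 0],
    [0, 0, 0],
    [0, 0, 0],
    [0, 0, 0],
    [0, 0, 0],
    [0, 0, 0],
    [0, 0, 0],
    [0, 0, 0],
    [0, 0, 0],
    [0, 0, 0],
    [0, 0, 0],
    [0, 0, 0],
  ],
  claw=[120, 120, 120, 120, 120, 120, 120, 120, 120, 120, 120, 120, 120, 120, 120, 120, 120, 120, 120, 120],
)

```text
time: 49.45
eef_pos: [0.4961, 0.0929, 0.2453]
orientation: [-3.139, -0.002, 1.76]
wrist_force: [0.3, -0.1, -2.4]
opening: 0.649
gripper_force: 29.9
```

send_rows(
  delta_pos=[
    [0, 0, 0],
    [0, 0, 0],
    [0, 0, 0],
    [0, 0, 0],
    [0, 0, 0],
  ],
  rotation=[
    [0, 0, 0],
    [0, 0, 0],
    [0, 0, 0],
    [0, 0, 0],
    [0, 0, 0],
  ],
  claw=[120, 120, 120, 120, 120],
)

```text
time: 49.95
eef_pos: [0.4984, 0.0881, 0.2461]
orientation: [-3.142, 0.0, 1.753]
wrist_force: [-0.6, 0.2, -2.3]
opening: 0.648
gripper_force: 29.9
```

```bash
python3 g.py .498 .0895 .0665 1.755
```

```text
t 49.95 pos [0.4984 0.0881 0.2461] rpy [-3.1415e+00  3.0000e-04  1.7529e+00] open 0.648 gf 29.9 F [-0.6  0.2 -2.3]
delta [ 1.400e-03 -1.000e-04  1.796e-01] turn z -0.0021 q7 -0.08169024922119558
```

send_rows(
  delta_pos=[
    [0.0005, 0, 0.015],
    [0, 0, 0.03],
    [0, 0, 0.035],
    [0, 0, 0.033],
    [0, 0, 0.028],
    [0, 0, 0.017],
    [0, 0, 0.01],
    [0, 0, 0.006],
    [0, 0, 0.004],
    [0, 0, 0.001],
    [0, 0, 0],
    [0, 0, 0.001],
    [0, 0, 0],
    [0, 0, 0.001],
    [0, 0, 0],
    [0, 0, 0],
  ],
  rotation=[
    [0, 0, 0],
    [0, 0, 0],
    [0, 0, 0],
    [0, 0, 0],
    [0, 0, 0],
    [0, 0, 0],
    [0, 0, 0],
    [0, 0, 0],
    [0, 0, 0],
    [0, 0, 0],
    [0, 0, 0],
    [0, 0, 0],
    [0, 0, 0],
    [0, 0, 0],
    [0, 0, 0],
    [0, 0, 0],
  ],
  claw=[120, 120, 120, 120, 120, 120, 120, 120, 120, 120, 120, 120, 120, 120, 120, 120],
)

```text
time: 51.55
eef_pos: [0.4983, 0.0898, 0.0655]
orientation: [3.141, -0.0, 1.755]
wrist_force: [-0.4, 0.7, 2.7]
opening: 0.649
gripper_force: 29.9
```

send_rows(
  delta_pos=[
    [0, 0, 0],
    [0, 0, 0],
    [0, 0, 0],
    [0, 0, -0.02],
    [0, 0, -0.035],
    [0, 0, -0.045],
    [0, 0, -0.045],
    [0, 0, -0.033],
    [-0.033, -0.0121, 0],
    [-0.033, -0.0121, 0],
    [-0.033, -0.0121, 0],
    [-0.033, -0.0121, 0],
    [-0.033, -0.0121, 0],
    [-0.033, -0.0121, 0],
    [-0.033, -0.0121, 0],
    [-0.033, -0.0121, 0],
    [-0.033, -0.0121, 0],
    [-0.033, -0.0121, 0],
    [-0.033, -0.0121, 0],
    [0, 0, 0],
  ],
  rotation=[
    [0, 0, 0],
    [0, 0, 0],
    [0, 0, 0],
    [0, 0, 0],
    [0, 0, 0],
    [0, 0, 0],
    [0, 0, 0],
    [0, 0, 0],
    [0, 0, 0],
    [0, 0, 0],
    [0, 0, 0],
    [0, 0, 0],
    [0, 0, 0],
    [0, 0, 0],
    [0, 0, 0],
    [0, 0, 0],
    [0, 0, 0],
    [0, 0, 0],
    [0, 0, 0],
    [0, 0, 0],
  ],
  claw=[80, 40, 0, 0, 0, 0, 0, 0, 0, 0, 0, 0, 0, 0, 0, 0, 0, 0, 0, 0],
)

```text
time: 53.55
eef_pos: [0.4315, -0.2974, 0.2431]
orientation: [-3.14, 0.003, 1.746]
wrist_force: [-0.4, -0.3, -0.5]
opening: 0.998
gripper_force: 0.0
```

send_rows(
  delta_pos=[
    [0, 0, 0],
    [0, 0, 0],
    [0, 0, 0],
    [0, 0, 0],
  ],
  rotation=[
    [0, 0, 0],
    [0, 0, 0],
    [0, 0, 0],
    [0, 0, 0],
  ],
  claw=[0, 0, 0, 0],
)

```text
time: 53.95
eef_pos: [0.4341, -0.2903, 0.2432]
orientation: [3.141, -0.001, 1.757]
wrist_force: [0.3, 0.7, -0.1]
opening: 1.0
gripper_force: 0.0
```

```bash
python3 g.py .434 -.2913 .0646 1.755
```

```text
t 53.95 pos [ 0.4341 -0.2903  0.2432] rpy [ 3.1414e+00 -5.0000e-04  1.7570e+00] open 1.0 gf 0.0 F [ 0.3  0.7 -0.1]
delta [-0.0009 -0.0003  0.1786] turn z 0.002 q7 0.6495656510824145
```

send_rows(
  delta_pos=[
    [0, 0, 0.02],
    [0, 0, 0.035],
    [0, 0, 0.035],
    [0, 0, 0.03],
    [0, 0, 0.028],
    [0, 0, 0.018],
    [0, 0, 0.012],
    [0, 0, 0],
    [0, 0, 0],
    [0, 0, 0],
    [0, 0, 0],
    [0, 0, 0],
    [0, 0, 0],
    [0, 0, 0],
    [0, 0, 0],
    [0, 0, 0],
    [0, 0, 0],
  ],
  rotation=[
    [0, 0, 0],
    [0, 0, 0],
    [0, 0, 0],
    [0, 0, 0],
    [0, 0, 0],
    [0, 0, 0],
    [0, 0, 0],
    [0, 0, 0],
    [0, 0, 0],
    [0, 0, 0],
    [0, 0, 0],
    [0, 0, 0],
    [0, 0, 0],
    [0, 0, 0],
    [0, 0, 0],
    [0, 0, 0],
    [0, 0, 0],
  ],
  claw=[0, 0, 0, 0, 0, 0, 0, 0, 0, 140, 140, 140, 140, 140, 140, 140, 140],
  squeeze=25,
)

```text
time: 55.65
eef_pos: [0.4337, -0.2916, 0.0653]
orientation: [3.141, 0.0, 1.755]
wrist_force: [0.0, 0.6, 1.7]
opening: 0.543
gripper_force: 24.7
```

send_rows(
  delta_pos=[
    [0, 0, -0.01],
    [0, 0, -0.025],
    [0, 0, -0.035],
    [0, 0, -0.037],
    [0, 0, -0.037],
    [0, 0, -0.026],
    [0, 0, -0.012],
    [0.0125, 0.0086, 0],
    [0.0249, 0.01715, 0],
    [0.0249, 0.01715, 0],
    [0.0249, 0.01715, 0],
    [0.0249, 0.01715, 0],
    [0.0249, 0.01715, 0],
    [0.0249, 0.01715, 0],
    [0.0249, 0.01715, 0],
    [0.0125, 0.0086, 0],
    [0, 0, 0],
    [0, 0, 0],
    [0, 0, 0],
    [0, 0, 0],
  ],
  rotation=[
    [0, 0, 0],
    [0, 0, 0],
    [0, 0, 0],
    [0, 0, 0],
    [0, 0, 0],
    [0, 0, 0],
    [0, 0, 0],
    [0, 0, 0],
    [0, 0, 0],
    [0, 0, 0],
    [0, 0, 0],
    [0, 0, 0],
    [0, 0, 0],
    [0, 0, 0],
    [0, 0, 0],
    [0, 0, 0],
    [0, 0, 0],
    [0, 0, 0],
    [0, 0, 0],
    [0, 0, 0],
  ],
  claw=[140, 140, 140, 140, 140, 140, 140, 140, 140, 140, 140, 140, 140, 140, 140, 140, 140, 140, 140, 140],
)

```text
time: 57.65
eef_pos: [0.5314, -0.0724, 0.2472]
orientation: [-3.141, 0.001, 1.752]
wrist_force: [0.7, 0.0, -0.3]
opening: 0.548
gripper_force: 24.8
```

```bash
python3 g.py .5322 -.0704 .0744 1.755
```

```text
t 57.65 pos [ 0.5314 -0.0724  0.2472] rpy [-3.1409e+00  7.0000e-04  1.7519e+00] open 0.548 gf 24.8 F [ 0.7  0.  -0.3]
delta [0.0018 0.0011 0.1728] turn z -0.0031 q7 0.2134680395813277
```

send_rows(
  delta_pos=[
    [0.0005, 0.0005, 0.015],
    [0, 0, 0.03],
    [0, 0, 0.035],
    [0, 0, 0.03],
    [0, 0, 0.026],
    [0, 0, 0.016],
    [0, 0, 0.01],
    [0, 0, 0.006],
    [0, 0, 0.004],
    [0, 0, 0.001],
    [0, 0, 0],
    [0, 0, 0.001],
    [0, 0, 0],
    [0, 0, 0.001],
    [0, 0, 0],
    [0, 0, 0],
  ],
  rotation=[
    [0, 0, 0],
    [0, 0, 0],
    [0, 0, 0],
    [0, 0, 0],
    [0, 0, 0],
    [0, 0, 0],
    [0, 0, 0],
    [0, 0, 0],
    [0, 0, 0],
    [0, 0, 0],
    [0, 0, 0],
    [0, 0, 0],
    [0, 0, 0],
    [0, 0, 0],
    [0, 0, 0],
    [0, 0, 0],
  ],
  claw=[140, 140, 140, 140, 140, 140, 140, 140, 140, 140, 140, 140, 140, 140, 140, 140],
)

```text
time: 59.25
eef_pos: [0.5328, -0.0699, 0.0733]
orientation: [3.141, 0.0, 1.755]
wrist_force: [-1.7, 1.0, 7.9]
opening: 0.544
gripper_force: 24.8
```

Contact. I release, lift and move clear toward the mat side.

send_rows(
  delta_pos=[
    [0, 0, 0],
    [0, 0, 0],
    [0, 0, 0],
    [0, 0, -0.02],
    [0, 0, -0.035],
    [0, 0, -0.045],
    [0, 0, -0.045],
    [0, 0, -0.033],
    [-0.035, 0, 0],
    [-0.035, 0, 0],
    [-0.035, 0, 0],
    [-0.035, 0, 0],
    [-0.035, 0, 0],
    [-0.035, 0, 0],
    [-0.035, 0, 0],
    [0, 0, 0],
    [0, 0, 0],
    [0, 0, 0],
    [0, 0, 0],
  ],
  rotation=[
    [0, 0, 0],
    [0, 0, 0],
    [0, 0, 0],
    [0, 0, 0],
    [0, 0, 0],
    [0, 0, 0],
    [0, 0, 0],
    [0, 0, 0],
    [0, 0, 0],
    [0, 0, 0],
    [0, 0, 0],
    [0, 0, 0],
    [0, 0, 0],
    [0, 0, 0],
    [0, 0, 0],
    [0, 0, 0],
    [0, 0, 0],
    [0, 0, 0],
    [0, 0, 0],
  ],
  claw=[80, 40, 0, 0, 0, 0, 0, 0, 0, 0, 0, 0, 0, 0, 0, 0, 0, 0, 0],
)

```text
time: 61.15
eef_pos: [0.5776, -0.3088, 0.2502]
orientation: [3.141, -0.001, 1.757]
wrist_force: [0.6, 0.6, -0.4]
opening: 1.004
gripper_force: 0.0
```

Run:
```python
from h import *
_,a=snap('scene','s9.png'); _,t=snap('top','t9.png')
b=cv2.imread('pics/top0.png'); c=t[:,:,::-1]
f=lambda x:cv2.resize(x,(400,300),interpolation=2)
cv2.imwrite('pics/fin.png',np.vstack([np.hstack([f(b[110:230,160:320]),f(c[110:230,160:320])]),np.hstack([f(a[90:300,130:410,::-1]),f(c[110:260,70:270])])]))
```

```text
(no output)
```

View pics/fin.png

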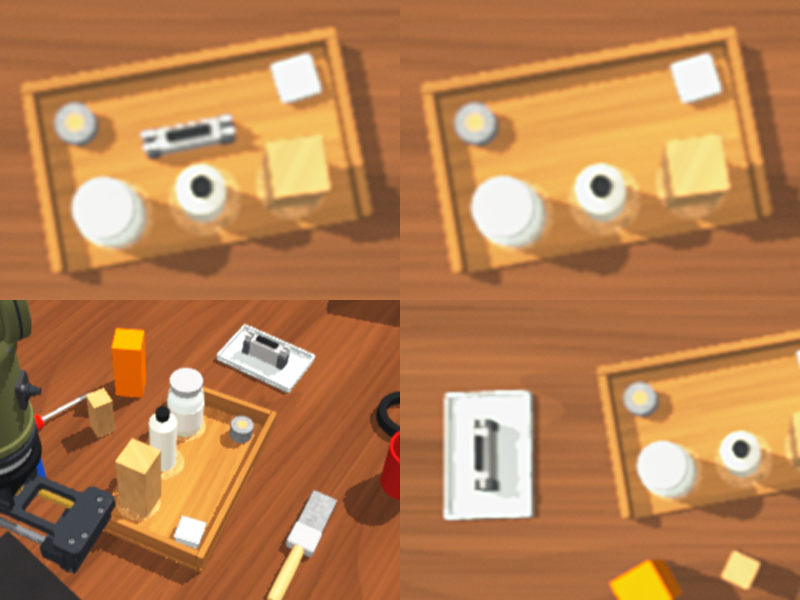

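The before and after top crops match: jar (105,212), bottle (200,187) and carton (297,167) are back on their spots, and the roll and tin are unmoved. The clamp is upright at (486,455), in the middle of the tool tray at (489,455). I hand in.

```bash
python3 -c "
from cell import robot
print(robot.sign_off())"
```

```text
the job is handed in; nothing more can be done
None
```

The job is handed in at about 61 s: the clamp lies right way up in the middle of the tool tray, the carton, jar and bottle stand back on their original spots, and the roll and tin look unmoved in the final images.

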